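Seat the mirror plate on its three-ball kinematic base

ROBOT

A 6-joint arm with a two-finger parallel gripper is mounted at the origin on the work surface. World frame = base frame: x ahead of the robot, y to its left, z up, the work surface at z = 0. Lengths are in m, angles in rad, forces in N, time in s.
With the tool pointing down it reaches from about 0.35 to 0.775 m from the base axis. Payload 7.3 kg.
Tool frame: the origin (TCP) lies at the very end of the fingers, on their centre line; the grasp point (between the pads) lies 19 mm behind it; z points along the fingers, x is the direction in which the jaws open and shut, and the axes are right-handed (so a half turn about z gives the same grasp; the last joint's range is limited). The gripper opens to 92 mm and grips with 3 to 60 N. Pads are 19 mm wide; open, the fingers measure 130 mm over their backs; the gripper's body (75 mm by 190 mm) begins 47 mm behind the grasp point.
Start: joints at [1.174, 0.342, 1.524, -0, 1.275, -0.146], TCP at [0.13, 0.509, 0.227] pointing down, gripper open.
Joint ranges: [-2.53, 2.53], [-0.77, 2.02], [0.04, 2.7], [-1, 4.14], [0.28, 2.66], [-3.11, 3.11]. Speed limits (rad/s): [2.57, 2.57, 3.14, 3.14, 3.14, 3.14].

INTERFACE

Orientations are given as [roll, pitch, yaw] about the fixed x, y, z axes, in that order (R = Rz(yaw) Ry(pitch) Rx(roll)).
In Python, from cell import observe, read_camera, camera_params, hand_in gives the robot as it stands.
- The arm moves only by the tool apply_moves, never from a script. Its argument "increments" is a list of rows, each an object with "grip": the opening, from 0 (shut) to 1 (fully open); "linear": the shift along the world's x, y, z in mm, a list of three; "turn": the turn, a rotation vector about the world's x, y, z in units of 6 degrees (1.0 is 6 degrees), a list of three. A call has 1 to 10 rows; each row is the pose to reach, as a shift and turn from the pose commanded when the call began; what a row does not reach only later rows make up. A row lasts 1/10 s, in which the tool goes at most 50 mm and 8.59 degrees, less where a joint would pass 70% of its speed; a pose out of reach is approached as far as the arm can. A call with a gripper value outside its range is refused whole. The fingers move at their own pace and stop on an object; "grip_force" is the grip in N (left out, the last holds). Time passes only in rows, so rows that repeat a pose let the fingers close. It gives the time, the measured TCP pose, the force and the opening at its end, in the units of the state.
- observe(): the state, without advancing time (a new reading comes with each control period).
- read_camera(name): name is "scene" or "top" or "wrist"; returns the picture (480x640x3 uint8, red, green, blue); there is no depth.
- camera_params(name): a dict with "camera_matrix" (3x3 intrinsics, pixels), "world_to_cam" (4x4, takes a point from world to camera coordinates); the wrist camera has in their place "hand_eye" (4x4, takes a point from camera to tool coordinates, whose origin is the TCP and whose axes are the tool frame's). Camera axes: x right, y up, looking along -z (the intrinsics and any distortion apply to the point x, -y, -z); pixel columns grow to the right and rows downward; lengths in m; the calibration is good to about 2 mm. A picture is of the moment at which its call begins: read the wrist's pose just before it. camera_params takes no time and is no camera call.
- hand_in(): hands the job in, once; it reports no verdict.
The state is a dict: "time": time; "qpos": joint angles; "qvel": joint speeds; "joint_efforts": joint torques, N m; "tool_pos": TCP position; "tool_rot": TCP orientation; "contact_force": force on the tool from outside, world axes, zero at the start; "torque": the same for the moment, N m; "opening": finger opening in m.
Only numpy, scipy, OpenCV 4.12 (cv2) and the standard library are available. Lean on these libraries where they do the work, as an engineer would, in place of code of your own. Each camera call takes 0.05 s, during which the arm holds its last target.

TASK

Take the mirror plate off the rubber mat by its black grip bar and settle it on the aluminium pedestal, its three ball feet fully home in the cone, the groove and on the flat pad, so that it sits level; the seats have been clamped somewhere along their slots, so feel along for the cone. Set it down gently, let go of it, and leave the jar, the screwdriver and the tissue box alone.

Things in the scene. Friction and masses are not known exactly. Their poses are not given: they have to be found in the camera images.
- grip_bar (a point): Centre (half-way up) of the black grip bar of the mirror plate; axes are the plate's, z up. Bar 44 mm long (x), 20 thick (y), 50 tall, on the middle of an aluminium plate 160 (x) by 112 (y) by 8 mm. Bar centre: 25 mm above the plate's top face, 49 mm above the bottoms of the ball feet. The plate starts level on its feet on the black rubber mat; all in all about 0.5 kg (0.4 to 0.65).
- plate: The mirror plate itself; origin 49 mm straight below grip_bar, in the plane of the ball feet's bottoms; axes as grip_bar. A 40 mm mirror disc in a dark holder stands at x = +62 mm (top 23 mm above the bar's centre), a small grey housing at x = -62 mm (top 3 mm above the bar's centre). A moderate grip of 40 to 75 N holds it best.
- foot_cone (a point): Centre of the ball foot that belongs in the cone, at (-55, -32, -43) mm from grip_bar in the plate's axes. All three feet are polished, slippery steel balls of 12 mm diameter under the plate. Pressed while held, the plate can pitch a little between the fingers.
- foot_groove (a point): Centre of the ball foot that belongs in the groove, at (+60, -32, -43) mm from grip_bar in the plate's axes.
- foot_flat (a point): Centre of the ball foot that belongs on the flat pad, at (-10, +42, -43) mm from grip_bar in the plate's axes.
- pedestal: Fixed aluminium pedestal 250 (x) by 160 (y) by 18 mm; origin at the centre of its underside, z up. On it a grey seat plate 210 by 130 by 8 mm with three steel lands, each 76 mm long (x) and 26 wide. It is clamped fast, its axes parallel to the pedestal's, but shifted by an unknown d, -16 to +16 mm, along the pedestal's x. d is not reported: feel for it (or see it).
- mid_cone (a point): Point of the pedestal on the top of the cone land, 38.0 mm above the underside; axes the pedestal's. The cone, a 90-degree conical pit, 10 mm wide and 5 deep, in the middle of its land, is at d along x from here. A ball foot in it is 2.5 mm lower than one riding on the land. Let go within about 2 mm of the cone's centre, it slides home by itself.
- mid_groove (a point): Point of the pedestal on the top of the groove land, 38.0 mm above the underside; axes the pedestal's. The land's middle is at d along x from here. The groove, a 90-degree V along x, 10 mm wide at the top and 5 deep, runs the land's whole length.
- mid_flat (a point): Point of the pedestal on the top of the plain flat pad, 35.5 mm above the underside; axes the pedestal's. The pad's middle is at d along x from here. Fully home, the plate is parallel to the pedestal (x along x), grip_bar is at (d, 0, 84.5) mm from the pedestal's origin and all three ball centres are 41.5 mm above its underside.
- jar: Bystander: amber glass jar with blue cap, 60 mm diameter, 85 mm tall; origin at the centre of its underside. Not to be disturbed.
- screwdriver: Bystander: screwdriver 160 mm long lying along its x axis. Not to be disturbed.
- tissue_box: Bystander: cardboard box 90 by 120 by 50 mm; origin at the centre of its underside. Not to be disturbed.

How it is judged:
By the outcome, as a careful person would: the job done as asked, in the order asked, and still so for the second after the job is handed in, with the robot touching nothing.
It also fails if it takes over 45 s, if anything falls off the work surface, if the arm or the gripper's body presses on something with over 40 N, if the wrist force passes 120 N, or if a joint passes its speed limit or range.

## Working session

There is one attempt and no reset: what is moved stays moved. The work goes in short steps, Python scripts to look and compute and a tool call to move; the robot and the scene stay as the last step left them, time stands still between calls to the robot, and variables do not carry over. Pictures are saved under pics/ and viewed, and the job is handed in when it is done.

Besides the shell and the picture viewer there is one more tool, called after "Call:" by a JSON object that holds its "fn" and its "kwargs". apply_moves: Moves the arm, as the interface text tells. Its arguments: {"type":"object","properties":{"increments":{"type":"array","items":{"type":"object","properties":{"grip":{"type":"number"},"linear":{"type":"array","items":{"type":"number"}},"turn":{"type":"array","items":{"type":"number"}}}}},"grip_force":{"type":"number"}},"required":["increments"]}

```bash
mkdir -p pics; ls
python3 - <<'E'
from cell import *
import cv2,numpy as np
print(observe())
for n in ["scene","top","wrist"]:
    im=read_camera(n); cv2.imwrite(f"pics/{n}0.png",im[:,:,::-1]); p=camera_params(n); print(n,{k:np.round(v,4).tolist() if not isinstance(v,str) else v for k,v in p.items()})
E
```

```text
pics
{'time': 0.0, 'qpos': array([ 1.17401184e+00,  3.42695868e-01,  1.52501563e+00,  1.03114879e-05,
        1.27535557e+00, -1.45960792e-01]), 'qvel': array([-0.00049545, -0.00033041,  0.0009656 , -0.00128156, -0.0003827 ,
       -0.00110567]), 'joint_efforts': array([ 6.18354879e-04, -4.31246138e+01, -2.44215792e+01,  7.17390398e-02,
        5.62206935e-02, -1.13790604e-04]), 'tool_pos': array([0.13010795, 0.50821693, 0.22605937]), 'tool_rot': array([-3.14136846e+00,  1.45729516e-03,  1.31996979e+00]), 'contact_force': array([-0.59209629, -0.08703433,  0.58868433]), 'torque': array([-0.01304412, -0.00314592, -0.03967732]), 'opening': 0.09218746584283287}
scene {'camera_matrix': [[466.2474, 0.0, 320.7368], [0.0, 466.2474, 239.4538], [0.0, 0.0, 1.0]], 'world_to_cam': [[-0.4553, 0.8903, 0.0119, 0.2668], [-0.5792, -0.3063, 0.7555, 0.2727], [0.6762, 0.3371, 0.6551, -1.3385], [0.0, 0.0, 0.0, 1.0]]}
top {'camera_matrix': [[598.4548, 0.0, 328.9208], [0.0, 598.4548, 242.8299], [0.0, 0.0, 1.0]], 'world_to_cam': [[-0.0232, -0.9996, -0.0172, 0.0215], [0.9874, -0.0256, 0.1563, -0.5811], [-0.1567, -0.0133, 0.9876, -1.0271], [0.0, 0.0, 0.0, 1.0]]}
wrist {'camera_matrix': [[338.7434, 0.0, 326.0086], [0.0, 338.7434, 244.9104], [0.0, 0.0, 1.0]], 'hand_eye': [[1.0, -0.0007, 0.0007, 0.0009], [-0.0005, -0.9574, -0.2888, -0.0771], [0.0009, 0.2888, -0.9574, -0.158], [0.0, 0.0, 0.0, 1.0]]}
```

View pics/scene0.png

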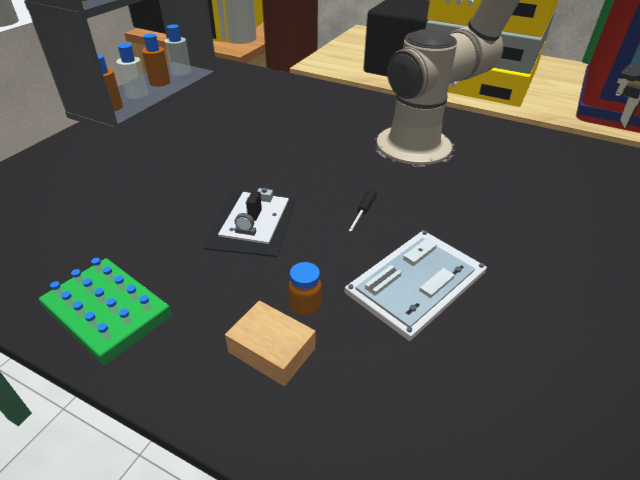

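View pics/top0.png

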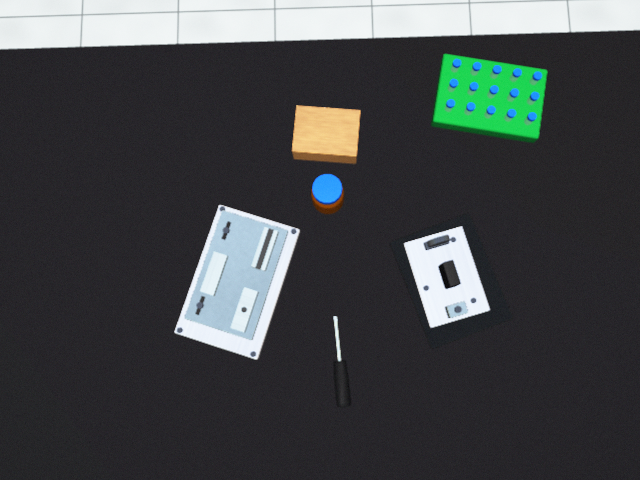

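View pics/wrist0.png

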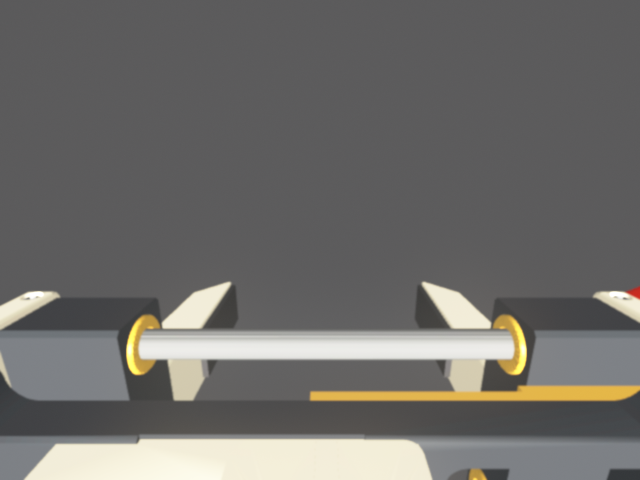

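Scene: the plate is at top-view (447,277) with its mirror end up. The pedestal is at (238,282), with the cone hole at about (244,310). Next I'll zoom in.

Run:
```python
import cv2,numpy as np
t=cv2.imread("pics/top0.png"); s=cv2.imread("pics/scene0.png")
a=cv2.resize(t[195:370,165:310],None,fx=3.4,fy=3.4,interpolation=cv2.INTER_CUBIC)
b=cv2.resize(s[225:340,340:490],None,fx=5,fy=5,interpolation=cv2.INTER_CUBIC)
c=cv2.resize(t[215:345,385:515],None,fx=4,fy=4,interpolation=cv2.INTER_CUBIC)
d=cv2.resize(s[175:260,200:300],None,fx=6,fy=6,interpolation=cv2.INTER_CUBIC)
for n,i in zip("abcd",(a,b,c,d)): cv2.imwrite(f"pics/z_{n}.png",i)
```

```text
(no output)
```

View pics/z_a.png

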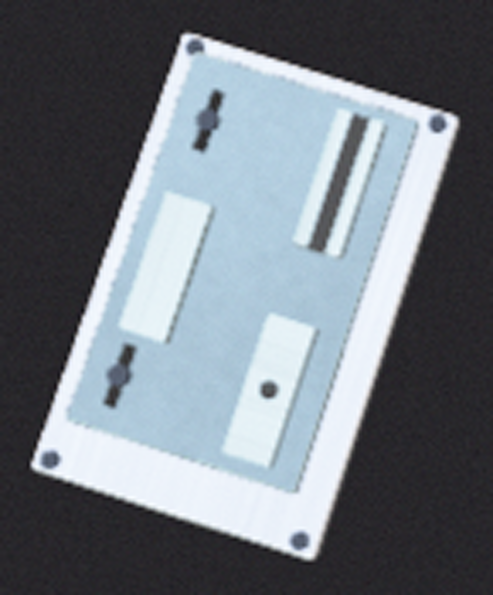

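View pics/z_b.png

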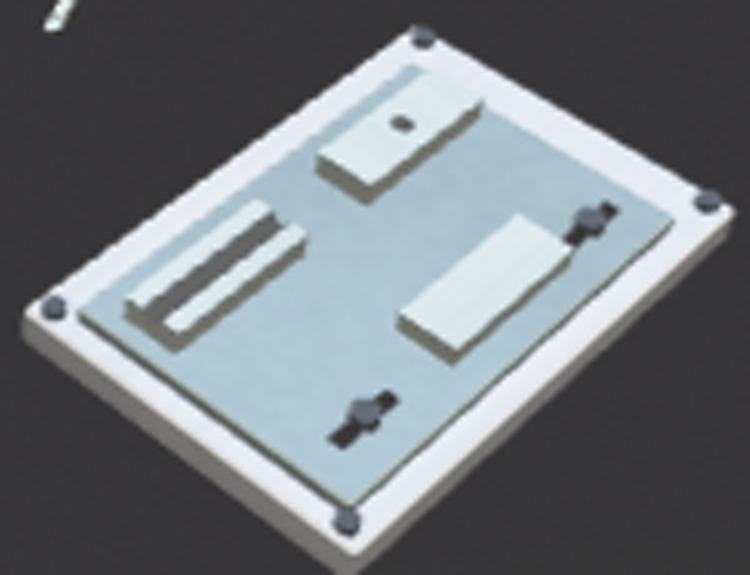

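View pics/z_c.png

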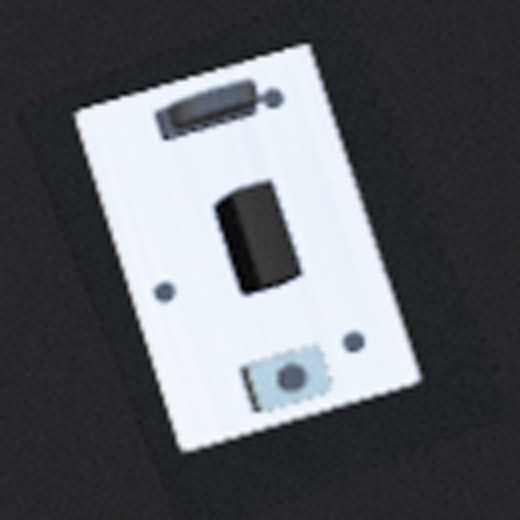

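View pics/z_d.png

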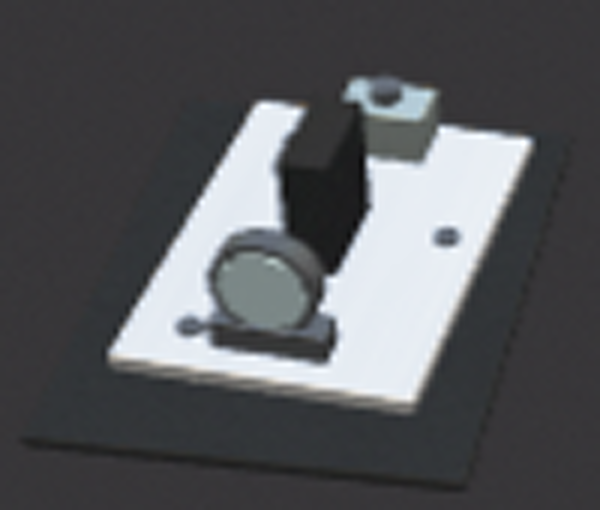

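```bash
cat > h.py <<'E'
import numpy as np,cv2
from cell import *
P={n:camera_params(n) for n in("top","scene")}
def ray(n,uv):
    p=P[n];K=p["camera_matrix"];T=p["world_to_cam"]
    q=np.linalg.inv(K)@np.array([uv[0],uv[1],1.]); d=np.array([q[0],-q[1],-q[2]])
    R=T[:3,:3]; return -R.T@T[:3,3],R.T@d
def plane(n,uv,z):
    o,d=ray(n,uv); return o+d*(z-o[2])/d[2]
def tri(uvt,uvs):
    A=[];b=[]
    for n,uv in(("top",uvt),("scene",uvs)):
        o,d=ray(n,uv);d=d/np.linalg.norm(d);M=np.eye(3)-np.outer(d,d);A.append(M);b.append(M@o)
    return np.linalg.lstsq(np.vstack(A),np.hstack(b),rcond=None)[0]
def proj(n,X):
    p=P[n];c=p["world_to_cam"]@np.append(X,1);v=p["camera_matrix"]@np.array([c[0],-c[1],-c[2]]);return v[:2]/v[2]
def biggest(m,seed):
    n,l,st,c=cv2.connectedComponentsWithStats(m.astype(np.uint8)); 
    return (l==l[seed[1],seed[0]]).astype(np.uint8)
def quad(m):
    c=max(cv2.findContours(m,cv2.RETR_EXTERNAL,cv2.CHAIN_APPROX_NONE)[0],key=cv2.contourArea)
    h=cv2.convexHull(c); e=0.02
    while True:
        a=cv2.approxPolyDP(h,e*cv2.arcLength(h,True),True)[:,0]
        if len(a)<=4: break
        e*=1.2
    c=c[:,0].astype(float); L=[]
    for i in range(4):
        p,q=a[i].astype(float),a[(i+1)%4].astype(float); u=(q-p)/np.linalg.norm(q-p); n=np.array([-u[1],u[0]])
        s=(c-p)@u; dd=(c-p)@n; k=(abs(dd)<2.5)&(s>.1*np.linalg.norm(q-p))&(s<.9*np.linalg.norm(q-p))
        vx,vy,x,y=cv2.fitLine(c[k].astype(np.float32),cv2.DIST_HUBER,0,.01,.01).ravel(); L.append(np.cross([x,y,1],[x+vx,y+vy,1]))
    out=[]
    for i in range(4):
        x=np.cross(L[i-1],L[i]);out.append(x[:2]/x[2])
    return np.array(out)
E
python3 - <<'E'
from h import *
t=cv2.imread("pics/top0.png");s=cv2.imread("pics/scene0.png")
for n,i,sp,sb in(("top",t,(420,290),(190,320)),("scene",s,(265,230),(430,325))):
    g=i.min(axis=2)
    q=quad(biggest(g>130,sp)); print(n,"plate",q.round(1).tolist())
    for z in(.024,.028,.032): print(z,[(plane(n,x,z)[:2]*1e3).round(1).tolist() for x in q])
    q=quad(biggest(g>(90 if n=='top' else 150),sb)); print(n,"ped",q.round(1).tolist()); print([(plane(n,x,.018)[:2]*1e3).round(1).tolist() for x in q])
E
```

```text
top plate [[461.6, 225.8], [489.6, 309.8], [430.1, 327.4], [403.2, 242.8]]
0.024 [[610.3, -236.2], [456.1, -277.2], [427.4, -169.5], [581.5, -128.2]]
0.028 [[609.5, -235.3], [455.9, -276.2], [427.4, -168.9], [580.9, -127.7]]
0.032 [[608.8, -234.5], [455.8, -275.2], [427.3, -168.3], [580.3, -127.3]]
top ped [[218.7, 203.9], [299.9, 229.0], [256.9, 359.8], [173.5, 332.3]]
[[664.8, 211.4], [613.1, 60.6], [377.5, 141.2], [429.7, 291.9]]
scene plate [[242.4, 192.2], [288.2, 198.0], [268.2, 241.5], [217.9, 233.7]]
0.024 [[454.6, -276.7], [423.6, -169.0], [577.3, -128.1], [606.0, -236.1]]
0.028 [[459.2, -273.1], [428.3, -166.1], [581.1, -125.5], [609.5, -232.8]]
0.032 [[463.7, -269.6], [433.0, -163.2], [584.9, -122.9], [613.1, -229.5]]Traceback (most recent call last):
  File "<stdin>", line 7, in <module>
  File "h.py", line 31, in quad
    vx,vy,x,y=cv2.fitLine(c[k].astype(np.float32),cv2.DIST_HUBER,0,.01,.01).ravel(); L.append(np.cross([x,y,1],[x+vx,y+vy,1]))
              ~~~~~~~~~~~^^^^^^^^^^^^^^^^^^^^^^^^^^^^^^^^^^^^^^^^^^^^^^^^^^
cv2.error: OpenCV(4.12.0) /io/opencv/modules/imgproc/src/linefit.cpp:50: error: (-215:Assertion failed) count > 0 in function 'fitLine2D_wods'
```

Run:
```python
from h import *
t=cv2.imread("pics/top0.png");s=cv2.imread("pics/scene0.png")
# pedestal, top
for n,i,sb in(("top",t,(190,332)),("scene",s,(400,318))):
    g=i.min(axis=2).astype(int)
    m=(g>(90 if n=="top" else 140)).astype(np.uint8); m=cv2.morphologyEx(m,cv2.MORPH_CLOSE,np.ones((3,3)))
    q=quad(biggest(m,sb)); X=np.array([plane(n,x,.018) for x in q])*1e3; c=X.mean(0)
    L=[np.linalg.norm(X[k]-X[k-1]) for k in range(4)]
    k=int(np.argmax(L)); 
    v=X[k]-X[k-1]; w=X[(k+1)%4]-X[(k+2)%4]; a=v+w; a=a*np.sign(a[0]); yaw=np.arctan2(a[1],a[0])
    print(n,"ped px",q.round(1).tolist(),"L",np.round(L,1),"c",c.round(1),"yaw",np.degrees(yaw).round(2))
    R=np.array([[np.cos(yaw),np.sin(yaw)],[-np.sin(yaw),np.cos(yaw)]])
    # cone hole: dark blob near
    cu,cv=(244,310) if n=="top" else (420,249)
    sub=cv2.GaussianBlur(g.astype(np.float32),(0,0),.5)[cv-5:cv+6,cu-5:cu+6]; wgt=np.clip(sub.max()-25-sub,0,None)
    med=np.median(sub); wgt=np.clip(med-25-sub,0,None)
    yy,xx=np.mgrid[cv-5:cv+6,cu-5:cu+6]; uv=np.array([(wgt*xx).sum(),(wgt*yy).sum()])/wgt.sum()
    H=plane(n,uv,.038)*1e3; l=R@(H-c)[:2]; print(" cone px",uv.round(2),H.round(1),"ped frame",l.round(1),"d=",(l[0]+55).round(1), "home bar world",(H[:2]+R.T@np.array([55,32])).round(1))
```

```text
top ped px [[218.7, 203.9], [299.9, 229.0], [256.9, 359.8], [173.5, 332.3]] L [248.4 159.4 249.  159.4] c [521.3 176.3  18. ] yaw -18.89
 cone px [243.61 309.29] [467.  161.9  38. ] ped frame [-46.7 -31.2] d= 8.3 home bar world [529.4 174.3]
scene ped px [[422.7, 230.3], [486.5, 267.1], [410.3, 335.9], [344.4, 287.1]] L [247.1 157.5 247.1 157.5] c [524.9 180.4  18. ] yaw -18.95
 cone px [420.46 249.7 ] [468.5 165.5  38. ] ped frame [-48.5 -32.4] d= 6.5 home bar world [530.9 177.9]
```

Call:
{"fn": "apply_moves", "kwargs": {"increments": [{"grip": 1, "linear": [290, -308, -10], "turn": [0, 0, 4.88]}, {"grip": 1, "linear": [290, -308, -10], "turn": [0, 0, 4.88]}, {"grip": 1, "linear": [290, -308, -10], "turn": [0, 0, 4.88]}, {"grip": 1, "linear": [290, -308, -10], "turn": [0, 0, 4.88]}, {"grip": 1, "linear": [290, -308, -10], "turn": [0, 0, 4.88]}, {"grip": 1, "linear": [290, -308, -10], "turn": [0, 0, 4.88]}, {"grip": 1, "linear": [290, -308, -10], "turn": [0, 0, 4.88]}, {"grip": 1, "linear": [290, -308, -10], "turn": [0, 0, 4.88]}, {"grip": 1, "linear": [389, -709, -57], "turn": [0, 0, 4.88]}, {"grip": 1, "linear": [389, -709, -57], "turn": [0, 0, 4.88]}]}}

```text
time: 1.15
tool_pos: [0.4213, 0.1328, 0.2067]
tool_rot: [-3.142, -0.0, 1.831]
contact_force: [0.6, -0.8, 0.0]
opening: 0.0917
```

Call:
{"fn": "apply_moves", "kwargs": {"increments": [{"grip": 1, "linear": [99, -401, -47], "turn": [0, 0, 0]}]}}

```text
time: 1.25
tool_pos: [0.4329, 0.0845, 0.2011]
tool_rot: [3.141, -0.0, 1.831]
contact_force: [1.1, 0.0, -0.2]
opening: 0.092
```

Call:
{"fn": "apply_moves", "kwargs": {"increments": [{"grip": 1, "linear": [80, -260, -30], "turn": [0, 0, 0]}, {"grip": 1, "linear": [80, -260, -30], "turn": [0, 0, 0]}, {"grip": 1, "linear": [80, -260, -30], "turn": [0, 0, 0]}, {"grip": 1, "linear": [80, -260, -30], "turn": [0, 0, 0]}, {"grip": 1, "linear": [80, -260, -30], "turn": [0, 0, 0]}, {"grip": 1, "linear": [80, -260, -30], "turn": [0, 0, 0]}, {"grip": 1, "linear": [80, -260, -30], "turn": [0, 0, 0]}, {"grip": 1, "linear": [80, -260, -30], "turn": [0, 0, 0]}]}}

```text
time: 2.05
tool_pos: [0.5121, -0.1734, 0.1709]
tool_rot: [-3.141, -0.001, 1.83]
contact_force: [-0.1, 0.5, 0.1]
opening: 0.0913
```

Run:
```python
from h import *
o=observe();print(o['tool_pos'],o['tool_rot'],o['qpos'].round(2))
i=read_camera("wrist");cv2.imwrite("pics/w1.png",i[:,:,::-1])
```

```text
[ 0.51209388 -0.17337722  0.17085819] [-3.14060110e+00 -1.47691400e-03  1.82986372e+00] [-0.47  0.42  1.56  0.    1.16 -2.3 ]
```

View pics/w1.png

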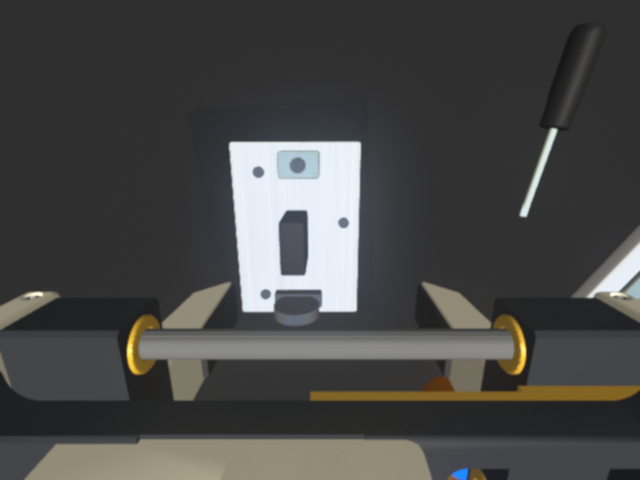

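Wrist view: the plate is at about (297,228), with the bar between the fingers' sides, and the housing is at the top. I'll locate the plate with this camera.

```bash
cat >> h.py <<'E'
from scipy.spatial.transform import Rotation as Ro
W=camera_params("wrist")
def wplane(o,uv,z):
    T=np.eye(4);T[:3,:3]=Ro.from_euler('xyz',o['tool_rot']).as_matrix();T[:3,3]=o['tool_pos'];M=T@W["hand_eye"]
    q=np.linalg.inv(W["camera_matrix"])@np.array([uv[0],uv[1],1.]);d=M[:3,:3]@np.array([q[0],-q[1],-q[2]]);p=M[:3,3]
    return p+d*(z-p[2])/d[2]
E
python3 - <<'E'
from h import *
o=observe();i=cv2.imread("pics/w1.png");g=i.min(axis=2)
m=(g>130).astype(np.uint8); q=quad(biggest(m,(250,250)));print(q.round(1).tolist())
X=np.array([wplane(o,x,.027) for x in q])*1e3;print(X.round(1).tolist(),X.mean(0))
print([np.linalg.norm(X[k]-X[k-1]).round(1) for k in range(4)])
E
```

```text
[[360.1, 140.7], [356.0, 311.0], [242.5, 311.0], [228.7, 142.4]]
[[428.6, -164.6, 27.0], [584.1, -122.5, 27.0], [613.1, -231.1, 27.0], [458.9, -272.7, 27.0]] [ 521.15001886 -197.73871687   27.        ]
[np.float64(112.2), np.float64(161.1), np.float64(112.4), np.float64(159.7)]
```

Call:
{"fn": "apply_moves", "kwargs": {"increments": [{"grip": 1, "linear": [7, -26, -30], "turn": [0, 0, 0.02]}, {"grip": 1, "linear": [7, -26, -70], "turn": [0, 0, 0.02]}, {"grip": 1, "linear": [7, -26, -105], "turn": [0, 0, 0.02]}, {"grip": 1, "linear": [7, -26, -125], "turn": [0, 0, 0.02]}, {"grip": 1, "linear": [7, -26, -136], "turn": [0, 0, 0.02]}, {"grip": 1, "linear": [7, -26, -136], "turn": [0, 0, 0.02]}, {"grip": 1, "linear": [7, -26, -136], "turn": [0, 0, 0.02]}]}}

```text
time: 2.8
tool_pos: [0.5203, -0.1992, 0.0366]
tool_rot: [3.14, 0.001, 1.834]
contact_force: [0.0, -1.1, 0.2]
opening: 0.0922
```

Run:
```python
from h import *
o=observe();print(o['tool_pos'],o['tool_rot'],o['contact_force'])
i=read_camera("wrist");cv2.imwrite("pics/w2.png",i[:,:,::-1])
```

```text
[ 0.52031303 -0.19915011  0.03655163] [3.14034834e+00 9.98779602e-04 1.83405700e+00] [ 0.03154595 -1.080167    0.22760022]
```

View pics/w2.png

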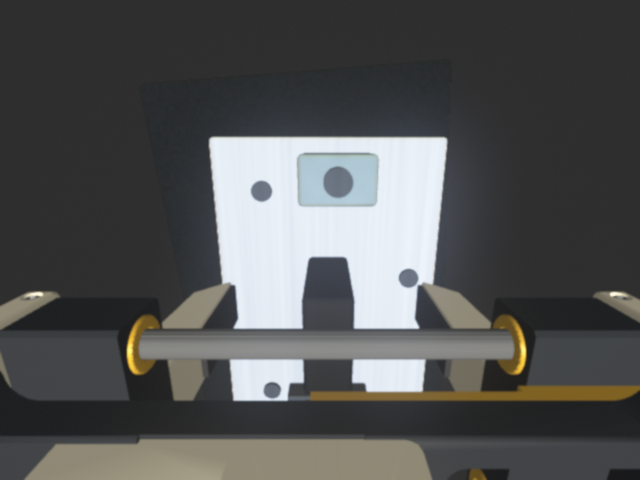

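Bar is at column 328, centred between the jaws (about 326). I'll close on it.

Call:
{"fn": "apply_moves", "kwargs": {"increments": [{"grip": 0.6, "linear": [0, 0, -3], "turn": [0, 0, 0]}, {"grip": 0, "linear": [0, 0, -3], "turn": [0, 0, 0]}, {"grip": 0, "linear": [0, 0, -3], "turn": [0, 0, 0]}, {"grip": 0, "linear": [0, 0, -3], "turn": [0, 0, 0]}, {"grip": 0, "linear": [0, 0, -3], "turn": [0, 0, 0]}, {"grip": 0, "linear": [0, 0, -3], "turn": [0, 0, 0]}, {"grip": 0, "linear": [0, 0, -3], "turn": [0, 0, 0]}, {"grip": 0, "linear": [0, 0, -3], "turn": [0, 0, 0]}], "grip_force": 55}}

```text
time: 3.65
tool_pos: [0.5196, -0.1995, 0.0324]
tool_rot: [-3.142, -0.0, 1.833]
contact_force: [0.5, 0.0, 0.4]
opening: 0.032
```

Run:
```python
from h import *
o=observe();print(o)
```

```text
{'time': 3.65, 'qpos': array([-5.04330035e-01,  6.22056181e-01,  1.66302582e+00,  1.17739427e-04,
        8.56624254e-01, -2.33749576e+00]), 'qvel': array([-4.29471080e-04,  1.62230643e-03, -2.76341150e-04,  1.45663756e-03,
       -6.58802387e-05,  3.72100231e-04]), 'joint_efforts': array([-3.84284111e-03, -5.03639245e+01, -1.79288596e+01, -6.26348960e-02,
        3.43750929e-02,  1.52747061e-04]), 'tool_pos': array([ 0.51957682, -0.19947738,  0.03239748]), 'tool_rot': array([-3.14157255e+00, -1.42881182e-04,  1.83308860e+00]), 'contact_force': array([0.52081855, 0.02492802, 0.38412703]), 'torque': array([ 0.07512543, -0.04066173,  0.00277079]), 'opening': 0.03199014380647857}
```

Call:
{"fn": "apply_moves", "kwargs": {"increments": [{"grip": 0, "linear": [0, 0, 0], "turn": [0, 0, 0]}, {"grip": 0, "linear": [0, 0, 0], "turn": [0, 0, 0]}, {"grip": 0, "linear": [0, 0, 0], "turn": [0, 0, 0]}, {"grip": 0, "linear": [0, 0, 0], "turn": [0, 0, 0]}]}}

```text
time: 4.05
tool_pos: [0.5196, -0.1994, 0.0324]
tool_rot: [-3.142, -0.0, 1.833]
contact_force: [0.9, 0.4, -0.7]
opening: 0.02
```

Call:
{"fn": "apply_moves", "kwargs": {"increments": [{"grip": 0, "linear": [0, 0, 8], "turn": [0, 0, 0]}, {"grip": 0, "linear": [0, 0, 25], "turn": [0, 0, 0]}, {"grip": 0, "linear": [0, 0, 55], "turn": [0, 0, 0]}, {"grip": 0, "linear": [0, 0, 90], "turn": [0, 0, 0]}, {"grip": 0, "linear": [0, 0, 125], "turn": [0, 0, 0]}, {"grip": 0, "linear": [0, 0, 140], "turn": [0, 0, 0]}, {"grip": 0, "linear": [0, 0, 140], "turn": [0, 0, 0]}]}}

```text
time: 4.75
tool_pos: [0.5205, -0.2, 0.175]
tool_rot: [3.138, 0.003, 1.833]
contact_force: [-0.3, 0.9, -4.3]
opening: 0.0197
```

Run:
```python
from h import *
o=observe();print(o['tool_pos'],o['tool_rot'],o['contact_force'],o['torque'],o['opening'])
```

```text
[ 0.52054473 -0.20001871  0.17503626] [3.13814231 0.0032692  1.8331856 ] [-0.2569093   0.93042544 -4.28740034] [0.04295729 0.00591682 0.01127301] 0.0197481886087138
```

Call:
{"fn": "apply_moves", "kwargs": {"increments": [{"grip": 0, "linear": [0, 15, 0], "turn": [0, 0, -0.3]}, {"grip": 0, "linear": [1, 45, 0], "turn": [0, 0, -0.8]}, {"grip": 0, "linear": [3, 90, 0], "turn": [0, 0, -1.5]}, {"grip": 0, "linear": [4, 138, 0], "turn": [0, 0, -2.2]}, {"grip": 0, "linear": [5, 186, 0], "turn": [0, 0, -2.9]}, {"grip": 0, "linear": [6, 234, 0], "turn": [0, 0, -3.6]}, {"grip": 0, "linear": [8, 282, 0], "turn": [0, 0, -4.3]}, {"grip": 0, "linear": [9, 325, 0], "turn": [0, 0, -4.9]}, {"grip": 0, "linear": [10, 357, 0], "turn": [0, 0, -5.4]}, {"grip": 0, "linear": [10, 377, 0], "turn": [0, 0, -5.655]}]}}

```text
time: 5.75
tool_pos: [0.5282, 0.18, 0.1706]
tool_rot: [-3.138, 0.001, 1.241]
contact_force: [0.5, -0.3, -3.9]
opening: 0.0197
```

Call:
{"fn": "apply_moves", "kwargs": {"increments": [{"grip": 0, "linear": [0, 0, -30], "turn": [0, 0, 0]}, {"grip": 0, "linear": [0, 0, -60], "turn": [0, 0, 0]}, {"grip": 0, "linear": [0, 0, -75], "turn": [0, 0, 0]}, {"grip": 0, "linear": [0, 0, -80], "turn": [0, 0, 0]}, {"grip": 0, "linear": [0, 0, -80], "turn": [0, 0, 0]}]}}

```text
time: 6.25
tool_pos: [0.5286, 0.1773, 0.091]
tool_rot: [-3.139, 0.001, 1.241]
contact_force: [-0.6, -0.5, -4.1]
opening: 0.0197
```

Run:
```python
from h import *
o=observe();print(o['tool_pos'],np.degrees(o['tool_rot']),o['contact_force'],o['torque'])
for n in("top","scene"):
  i=read_camera(n);cv2.imwrite(f"pics/{n}2.png",i[:,:,::-1])
  j=i[180:380,150:330] if n=="top" else i[180:340,330:500]
  cv2.imwrite(f"pics/{n}2z.png",cv2.resize(j[:,:,::-1],None,fx=3,fy=3,interpolation=cv2.INTER_CUBIC))
```

```text
[0.5286287  0.1773048  0.09099473] [-1.79840347e+02  8.57719470e-02  7.10978294e+01] [-0.58133078 -0.50243316 -4.07002189] [-0.03889119 -0.01828808  0.01835408]
```

View pics/top2z.png

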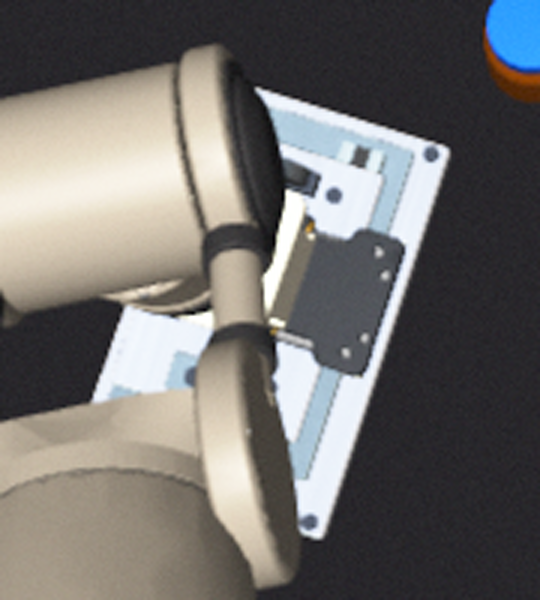

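View pics/scene2z.png

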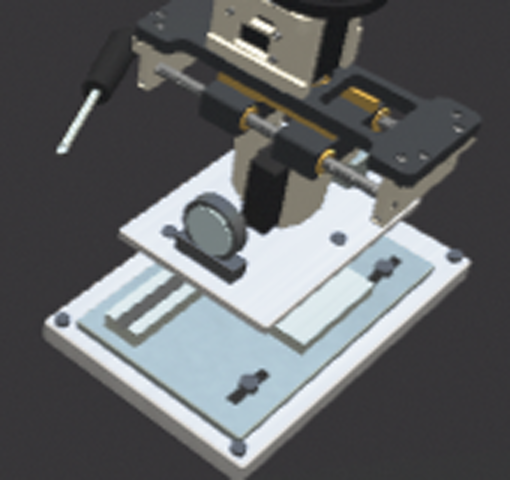

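Run:
```python
import cv2
i=cv2.imread("pics/scene2.png"); cv2.imwrite("pics/s2a.png",cv2.resize(i[235:300,360:470],None,fx=7,fy=7,interpolation=cv2.INTER_CUBIC))
```

```text
(no output)
```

View pics/s2a.png

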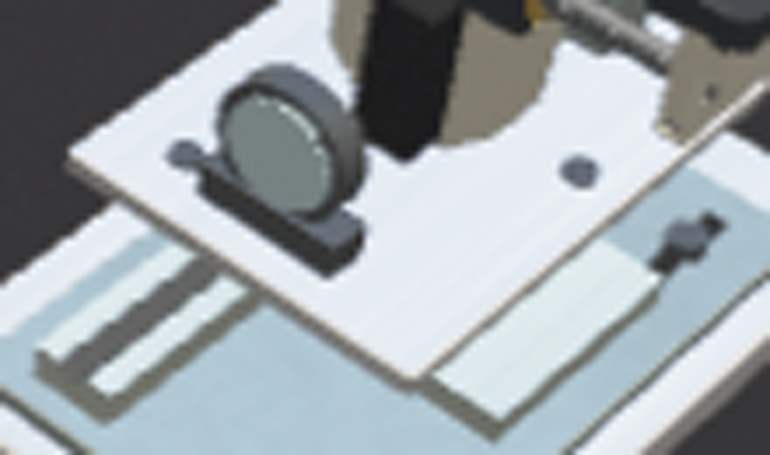

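Scene crop: plate top corners are at (369.3,256.3) and (418.4,288.6), and the right edge runs through (468.9,246.7).

Run:
```python
from h import *
o=observe()
yaw=np.radians(-18.93);R=np.array([[np.cos(yaw),-np.sin(yaw)],[np.sin(yaw),np.cos(yaw)]])
z=.0856
A,B,C=[plane("scene",u,z)[:2]*1e3 for u in((369.3,256.3),(418.4,288.6),(468.9,246.7))]
print(A,B,np.linalg.norm(A-B),"yaw edge",np.degrees(np.arctan2(*(B-C)[::-1])),"front",np.degrees(np.arctan2(*(B-A)[::-1]))-90)
c=(A+B)/2-R@[80,0]; print("plate centre scene",c,"tool",o['tool_pos'][:2]*1e3)
print("delta to home(scene est) world",np.array([530.9,177.9])-c, "ped frame",R.T@(np.array([530.9,177.9])-c))
```

```text
[584.00572164  97.85229074] [619.67834063 203.1528881 ] 111.17891683615267 yaw edge -18.909328679579254 front -18.714806923092894
plate centre scene [526.16878102 176.45560885] tool [529.96099999 177.51714039]
delta to home(scene est) world [4.73121898 1.44439115] ped frame [4.00675507 2.90113988]
```

Run:
```python
from h import *
o=observe();print(o['tool_pos'],np.degrees(o['tool_rot']))
i=read_camera("wrist")[:,:,::-1];cv2.imwrite("pics/w3.png",i)
t=cv2.imread("pics/top2.png");cv2.imwrite("pics/t2a.png",cv2.resize(t[205:265,230:310],None,fx=8,fy=8,interpolation=cv2.INTER_CUBIC))
```

```text
[0.529961   0.17751714 0.09286121] [ 1.79964588e+02 -2.65735404e-02  7.10901922e+01]
```

View pics/w3.png

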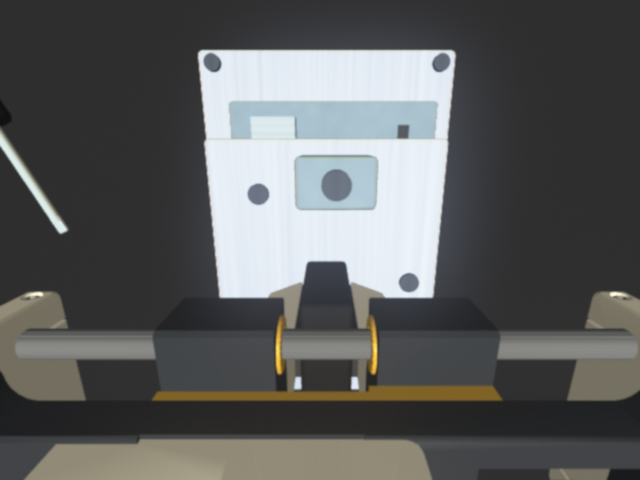

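View pics/t2a.png

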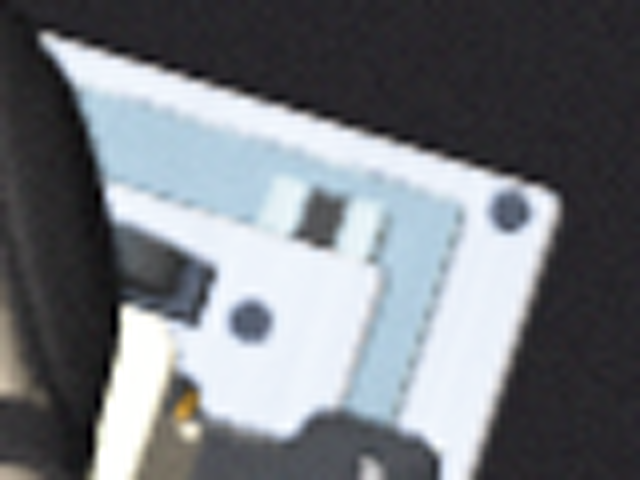

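```bash
cat > rel.py <<'E'
from h import *
yaw=np.radians(-18.93);R=np.array([[np.cos(yaw),-np.sin(yaw)],[np.sin(yaw),np.cos(yaw)]])
o=observe()
o['tool_pos']=np.array([.5294,.1774,.092]);o['tool_rot']=np.radians([180,0,71.09])
# offset of plate top above/below TCP: bar centre=TCP+19.6mm, top=bar-25
for zt in (.0850,.0866,.0880):
    f=lambda uv,z:R.T@(wplane(o,uv,z)[:2]*1e3-o['tool_pos'][:2]*1e3)
    print("zt",zt,"plate rear (tool rel, ped axes)",f((205,139),zt).round(1),f((447,139),zt).round(1))
print("ped rear",f((199,50),.018).round(1),f((455,50),.018).round(1))
print("seat rear",f((229,101),.026).round(1),f((437,101),.026).round(1))
print("land rear",f((250,116),.038).round(1),f((295,116),.038).round(1))
g=lambda uv,z:R.T@(plane("top",uv,z)[:2]*1e3)
for zt in (.0850,.0866,.0880):print("top plate corner",g((277.0,237.3),zt).round(1))
print("ped corner",g((299.6,228.7),.018).round(1),"cone",g((243.61,309.29),.038).round(1))
E
python3 rel.py
```

```text
zt 0.085 plate rear (tool rel, ped axes) [-78.7 -55.5] [-78.8  57.1]
zt 0.0866 plate rear (tool rel, ped axes) [-78.7 -54.9] [-78.8  56.5]
zt 0.088 plate rear (tool rel, ped axes) [-78.7 -54.5] [-78.8  56. ]
ped rear [-131.2  -76.7] [-131.3   79.3]
seat rear [-101.5  -58.7] [-101.7   68.7]
land rear [-92.1 -43.8] [-92.1 -17.4]
top plate corner [524.3 281.7]
top plate corner [524.1 281.4]
top plate corner [523.9 281.2]
ped corner [560.7 257. ] cone [389.2 304.6]
```

Call:
{"fn": "apply_moves", "kwargs": {"increments": [{"grip": 0, "linear": [0, 0, -10], "turn": [0, 0, 0]}, {"grip": 0, "linear": [0, 0, -17], "turn": [0, 0, 0]}, {"grip": 0, "linear": [0, 0, -20], "turn": [0, 0, 0]}, {"grip": 0, "linear": [0, 0, -20], "turn": [0, 0, 0]}, {"grip": 0, "linear": [0, 0, -20], "turn": [0, 0, 0]}]}}

```text
time: 6.9
tool_pos: [0.5297, 0.1775, 0.0724]
tool_rot: [3.142, -0.0, 1.241]
contact_force: [-1.0, -0.4, -4.7]
opening: 0.0196
```

```bash
cat > st.py <<'E'
from cell import *
import numpy as np
o=observe();print((o['tool_pos']*1e3).round(1),np.degrees(o['tool_rot']).round(2),"F",o['contact_force'].round(1),"T",o['torque'].round(2),o['opening'].round(4),o['time'])
E
python3 st.py
```

```text
Traceback (most recent call last):
  File "st.py", line 3, in <module>
    o=observe();print((o['tool_pos']*1e3).round(1),np.degrees(o['tool_rot']).round(2),"F",o['contact_force'].round(1),"T",o['torque'].round(2),o['opening'].round(4),o['time'])
                                                                                                                                               ^^^^^^^^^^^^^^^^^^
AttributeError: 'float' object has no attribute 'round'
```

Call:
{"fn": "apply_moves", "kwargs": {"increments": [{"grip": 0, "linear": [0, 0, -1], "turn": [0, 0, 0]}, {"grip": 0, "linear": [0, 0, -2], "turn": [0, 0, 0]}, {"grip": 0, "linear": [0, 0, -3], "turn": [0, 0, 0]}, {"grip": 0, "linear": [0, 0, -4], "turn": [0, 0, 0]}, {"grip": 0, "linear": [0, 0, -4], "turn": [0, 0, 0]}]}}

```text
time: 7.4
tool_pos: [0.5295, 0.1775, 0.0683]
tool_rot: [-3.141, 0.0, 1.241]
contact_force: [-0.2, 0.1, -5.2]
opening: 0.0196
```

```bash
sed -i "s/o\['opening'\].round(4)/round(o['opening'],4)/" st.py; python3 st.py;  python3 - <<'E'
from h import *
i=read_camera("scene")[:,:,::-1];cv2.imwrite("pics/s4a.png",cv2.resize(i[235:310,350:470],None,fx=6.5,fy=6.5,interpolation=cv2.INTER_CUBIC))
i=read_camera("top")[:,:,::-1];cv2.imwrite("pics/t4a.png",cv2.resize(i[205:265,230:310],None,fx=8,fy=8,interpolation=cv2.INTER_CUBIC))
E
```

```text
[529.5 177.5  68.3] [-179.99    0.     71.1 ] F [-0.2  0.1 -5.2] T [-0.01 -0.02  0.03] 0.0196 7.4
```

View pics/s4a.png

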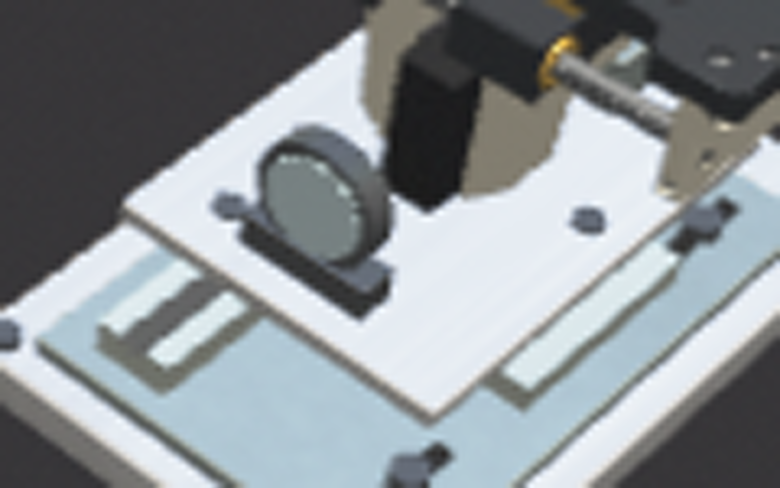

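View pics/t4a.png

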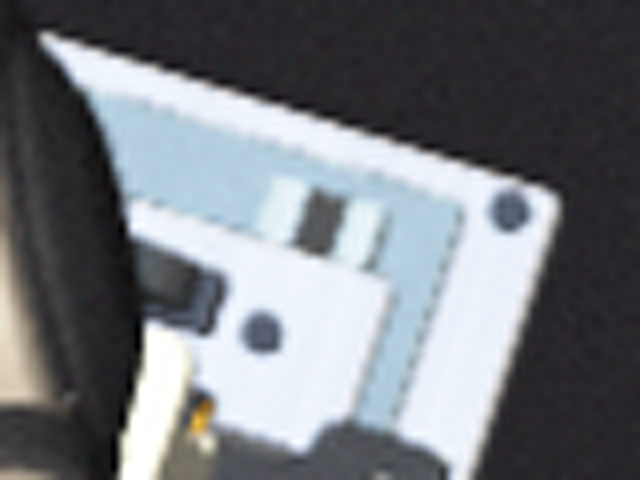

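Run:
```python
from h import *
yaw=np.radians(-18.93);R=np.array([[np.cos(yaw),-np.sin(yaw)],[np.sin(yaw),np.cos(yaw)]])
g=lambda n,uv,z:R.T@(plane(n,uv,z)[:2]*1e3)
hs=g("scene",(420.46,249.7),.038)+[55,32];ht=g("top",(243.61,309.29),.038)+[55,32]
for zt in(.0615,.063,.0645):
  A=g("scene",(368.5,266.6),zt);B=g("scene",(416.0,298.1),zt)
  print("scene move",hs-((A+B)/2-[80,0]),B-A,"top move",ht-(g("top",(278.6,239.3),zt)-[80,-56]))
print("tri z corner",tri((278.6,239.3),(368.5,266.6)))
```

```text
scene move [3.12475147 2.25847195] [ -1.40961994 108.94268295] top move [-0.53849029 -0.78245296]
scene move [1.88086362 1.44905255] [ -1.40613164 108.67308859] top move [-0.34967049 -0.56117161]
scene move [0.63697577 0.63963316] [ -1.40264333 108.40349424] top move [-0.16085069 -0.33989026]
tri z corner [0.5869766  0.09758258 0.06189008]
```

Call:
{"fn": "apply_moves", "kwargs": {"increments": [{"grip": 0, "linear": [0, 0, -0.5], "turn": [0, 0, 0]}, {"grip": 0, "linear": [0, 0, -1], "turn": [0, 0, 0]}, {"grip": 0, "linear": [0, 0, -1.5], "turn": [0, 0, 0]}, {"grip": 0, "linear": [0, 0, -1.5], "turn": [0, 0, 0]}]}}

```text
time: 7.9
tool_pos: [0.5295, 0.1775, 0.0668]
tool_rot: [-3.141, -0.0, 1.241]
contact_force: [0.4, -0.3, -4.1]
opening: 0.0198
```

```bash
python3 st.py
```

```text
[529.5 177.5  66.8] [-179.99   -0.     71.1 ] F [ 0.4 -0.3 -4.1] T [-0.04 -0.03 -0.01] 0.0198 7.9
```

Call:
{"fn": "apply_moves", "kwargs": {"increments": [{"grip": 0, "linear": [0, 0, -0.5], "turn": [0, 0, 0]}, {"grip": 0, "linear": [0, 0, -0.5], "turn": [0, 0, 0]}]}}

```text
time: 8.1
tool_pos: [0.5296, 0.1775, 0.0664]
tool_rot: [-3.142, -0.0, 1.241]
contact_force: [-0.3, -1.1, -4.2]
opening: 0.0197
```

Call:
{"fn": "apply_moves", "kwargs": {"increments": [{"grip": 0, "linear": [0, 0, -0.5], "turn": [0, 0, 0]}, {"grip": 0, "linear": [0, 0, -0.5], "turn": [0, 0, 0]}]}}

```text
time: 8.3
tool_pos: [0.5295, 0.1775, 0.0659]
tool_rot: [-3.142, -0.0, 1.241]
contact_force: [-0.4, 1.1, -4.3]
opening: 0.02
```

Call:
{"fn": "apply_moves", "kwargs": {"increments": [{"grip": 0, "linear": [0, 0, -0.5], "turn": [0, 0, 0]}, {"grip": 0, "linear": [0, 0, -0.5], "turn": [0, 0, 0]}]}}

```text
time: 8.5
tool_pos: [0.5296, 0.1775, 0.0654]
tool_rot: [-3.142, -0.0, 1.241]
contact_force: [-0.5, 0.5, -4.6]
opening: 0.0196
```

```bash
python3 st.py
```

```text
[529.6 177.5  65.4] [-180.    -0.    71.1] F [-0.5  0.5 -4.6] T [ 0.01 -0.01  0.05] 0.0196 8.5
```

Still no contact. I'll keep going in small steps.

Call:
{"fn": "apply_moves", "kwargs": {"increments": [{"grip": 0, "linear": [0, 0, -0.5], "turn": [0, 0, 0]}, {"grip": 0, "linear": [0, 0, -0.5], "turn": [0, 0, 0]}]}}

```text
time: 8.7
tool_pos: [0.5295, 0.1775, 0.0649]
tool_rot: [-3.141, -0.0, 1.241]
contact_force: [0.2, 0.1, -4.0]
opening: 0.0199
```

Call:
{"fn": "apply_moves", "kwargs": {"increments": [{"grip": 0, "linear": [0, 0, -0.5], "turn": [0, 0, 0]}, {"grip": 0, "linear": [0, 0, -0.5], "turn": [0, 0, 0]}]}}

```text
time: 8.9
tool_pos: [0.5295, 0.1775, 0.0643]
tool_rot: [-3.141, -0.0, 1.241]
contact_force: [0.4, -0.6, -4.1]
opening: 0.0197
```

```bash
python3 st.py
```

```text
[529.5 177.5  64.3] [-179.99   -0.     71.1 ] F [ 0.4 -0.6 -4.1] T [-0.03 -0.02  0.02] 0.0197 8.9
```

Call:
{"fn": "apply_moves", "kwargs": {"increments": [{"grip": 0, "linear": [0, 0, -0.5], "turn": [0, 0, 0]}, {"grip": 0, "linear": [0, 0, -0.5], "turn": [0, 0, 0]}]}}

```text
time: 9.1
tool_pos: [0.5296, 0.1775, 0.0639]
tool_rot: [-3.142, -0.0, 1.241]
contact_force: [-0.6, 0.7, -6.0]
opening: 0.0195
```

Call:
{"fn": "apply_moves", "kwargs": {"increments": [{"grip": 0, "linear": [0, 0, -0.5], "turn": [0, 0, 0]}, {"grip": 0, "linear": [0, 0, -0.5], "turn": [0, 0, 0]}]}}

```text
time: 9.3
tool_pos: [0.5296, 0.1775, 0.0634]
tool_rot: [-3.142, -0.0, 1.241]
contact_force: [1.4, -1.0, -4.0]
opening: 0.0199
```

```bash
python3 st.py
```

```text
[529.6 177.5  63.4] [-180.    -0.    71.1] F [ 1.4 -1.  -4. ] T [ 0.02 -0.01  0.  ] 0.0199 9.3
```

Call:
{"fn": "apply_moves", "kwargs": {"increments": [{"grip": 0, "linear": [0, 0, -0.5], "turn": [0, 0, 0]}, {"grip": 0, "linear": [0, 0, -0.5], "turn": [0, 0, 0]}]}}

```text
time: 9.5
tool_pos: [0.5295, 0.1775, 0.0629]
tool_rot: [-3.141, -0.0, 1.241]
contact_force: [-0.3, -0.1, -4.2]
opening: 0.0199
```

Call:
{"fn": "apply_moves", "kwargs": {"increments": [{"grip": 0, "linear": [0, 0, -0.5], "turn": [0, 0, 0]}, {"grip": 0, "linear": [0, 0, -0.5], "turn": [0, 0, 0]}]}}

```text
time: 9.7
tool_pos: [0.5297, 0.1775, 0.0624]
tool_rot: [3.141, -0.0, 1.241]
contact_force: [-0.3, -0.1, -4.4]
opening: 0.0198
```

```bash
python3 st.py
python3 - <<'E'
from h import *
i=read_camera("scene")[:,:,::-1];cv2.imwrite("pics/s5a.png",cv2.resize(i[235:310,350:470],None,fx=6.5,fy=6.5,interpolation=cv2.INTER_CUBIC))
E
```

```text
[529.7 177.5  62.4] [ 1.7999e+02 -1.0000e-02  7.1100e+01] F [-0.3 -0.1 -4.4] T [-0.02  0.03 -0.07] 0.0198 9.7
```

View pics/s5a.png

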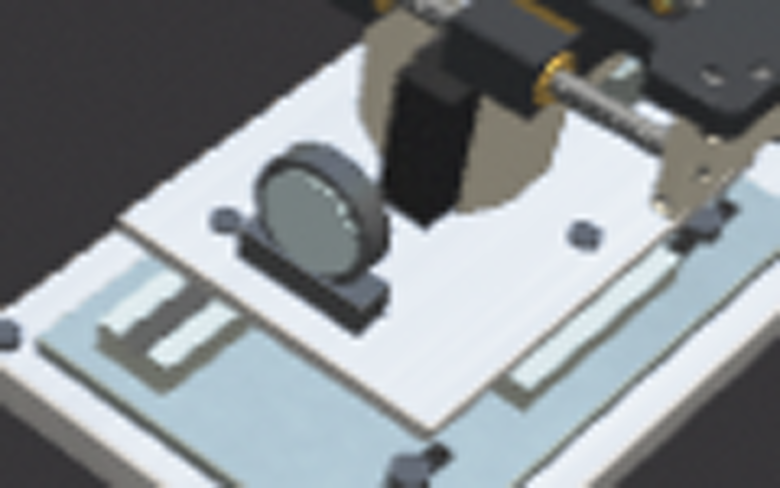

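Call:
{"fn": "apply_moves", "kwargs": {"increments": [{"grip": 0, "linear": [0, 0, -0.5], "turn": [0, 0, 0]}, {"grip": 0, "linear": [0, 0, -0.5], "turn": [0, 0, 0]}]}}

```text
time: 9.95
tool_pos: [0.5299, 0.1777, 0.0621]
tool_rot: [3.141, -0.001, 1.241]
contact_force: [0.1, 1.3, -3.8]
opening: 0.0199
```

Call:
{"fn": "apply_moves", "kwargs": {"increments": [{"grip": 0, "linear": [0, 0, -0.5], "turn": [0, 0, 0]}, {"grip": 0, "linear": [0, 0, -0.5], "turn": [0, 0, 0]}]}}

```text
time: 10.15
tool_pos: [0.53, 0.1777, 0.0619]
tool_rot: [3.141, -0.001, 1.241]
contact_force: [1.4, 1.6, 1.1]
opening: 0.0201
```

```bash
python3 st.py
```

```text
[530.  177.7  61.9] [ 1.7995e+02 -5.0000e-02  7.1100e+01] F [1.4 1.6 1.1] T [ 0.23  0.08 -0.01] 0.0201 10.15
```

Contact now. The moment points to the flat foot carrying first, so the cone and groove feet have already gone below their land tops. I'll press slightly more.

Call:
{"fn": "apply_moves", "kwargs": {"increments": [{"grip": 0, "linear": [0, 0, -0.5], "turn": [0, 0, 0]}, {"grip": 0, "linear": [0, 0, -0.5], "turn": [0, 0, 0]}]}}

```text
time: 10.35
tool_pos: [0.53, 0.1777, 0.0618]
tool_rot: [3.14, -0.001, 1.241]
contact_force: [-0.2, 1.0, 5.4]
opening: 0.02
```

```bash
python3 st.py
```

```text
[530.  177.7  61.8] [ 1.7993e+02 -5.0000e-02  7.1100e+01] F [-0.2  1.   5.4] T [ 0.12  0.42 -0.03] 0.02 10.35
```

Call:
{"fn": "apply_moves", "kwargs": {"increments": [{"grip": 0, "linear": [0, 0, -0.5], "turn": [0, 0, 0]}, {"grip": 0, "linear": [0, 0, -0.5], "turn": [0, 0, 0]}]}}

```text
time: 10.55
tool_pos: [0.5301, 0.1777, 0.0618]
tool_rot: [3.14, -0.001, 1.241]
contact_force: [-1.4, 1.5, 8.1]
opening: 0.0198
```

```bash
python3 st.py
```

```text
[530.1 177.7  61.8] [ 1.7992e+02 -6.0000e-02  7.1100e+01] F [-1.4  1.5  8.1] T [ 0.04  0.66 -0.03] 0.0198 10.55
```

The cone and flat feet now carry the load. To check the cone foot is really captured, I'll nudge ±1.5 mm along the pedestal's x and read the lateral force.

Call:
{"fn": "apply_moves", "kwargs": {"increments": [{"grip": 0, "linear": [0.7, -0.25, 0], "turn": [0, 0, 0]}, {"grip": 0, "linear": [1.4, -0.5, 0], "turn": [0, 0, 0]}, {"grip": 0, "linear": [1.4, -0.5, 0], "turn": [0, 0, 0]}]}}

```text
time: 10.85
tool_pos: [0.5303, 0.1777, 0.0617]
tool_rot: [-3.141, -0.001, 1.241]
contact_force: [-4.4, 2.9, 11.1]
opening: 0.0197
```

```bash
python3 st.py
```

```text
[530.3 177.7  61.7] [-1.7994e+02 -4.0000e-02  7.1100e+01] F [-4.4  2.9 11.1] T [ 0.43  1.18 -0.08] 0.0197 10.85
```

Call:
{"fn": "apply_moves", "kwargs": {"increments": [{"grip": 0, "linear": [-1.4, 0.5, 0], "turn": [0, 0, 0]}, {"grip": 0, "linear": [-2.8, 1.0, 0], "turn": [0, 0, 0]}, {"grip": 0, "linear": [-2.8, 1.0, 0], "turn": [0, 0, 0]}]}}

```text
time: 11.15
tool_pos: [0.5299, 0.1779, 0.0619]
tool_rot: [3.137, -0.002, 1.241]
contact_force: [3.3, -0.5, 6.3]
opening: 0.02
```

```bash
python3 st.py
```

```text
[529.9 177.9  61.9] [ 1.7976e+02 -9.0000e-02  7.1120e+01] F [ 3.3 -0.5  6.3] T [-0.28  0.    0.07] 0.02 11.15
```

Captured: a 2.8 mm commanded sweep moved it only 0.4 mm, with about ±4 N of reaction. I'll re-centre, then release slowly.

Call:
{"fn": "apply_moves", "kwargs": {"increments": [{"grip": 0, "linear": [1.1, -0.4, 0.5], "turn": [0, 0, 0]}, {"grip": 0, "linear": [1.1, -0.4, 0.5], "turn": [0, 0, 0]}, {"grip": 0, "linear": [1.1, -0.4, 0.5], "turn": [0, 0, 0]}], "grip_force": 40}}

```text
time: 11.45
tool_pos: [0.53, 0.1777, 0.0618]
tool_rot: [3.14, -0.001, 1.241]
contact_force: [-0.3, 1.3, 7.2]
opening: 0.0199
```

```bash
python3 st.py
python3 - <<'E'
from h import *
i=read_camera("scene")[:,:,::-1];cv2.imwrite("pics/s6a.png",cv2.resize(i[235:310,350:470],None,fx=6.5,fy=6.5,interpolation=cv2.INTER_CUBIC))
E
```

```text
[530.  177.7  61.8] [ 1.7991e+02 -6.0000e-02  7.1100e+01] F [-0.3  1.3  7.2] T [0.08 0.27 0.01] 0.0199 11.45
```

View pics/s6a.png

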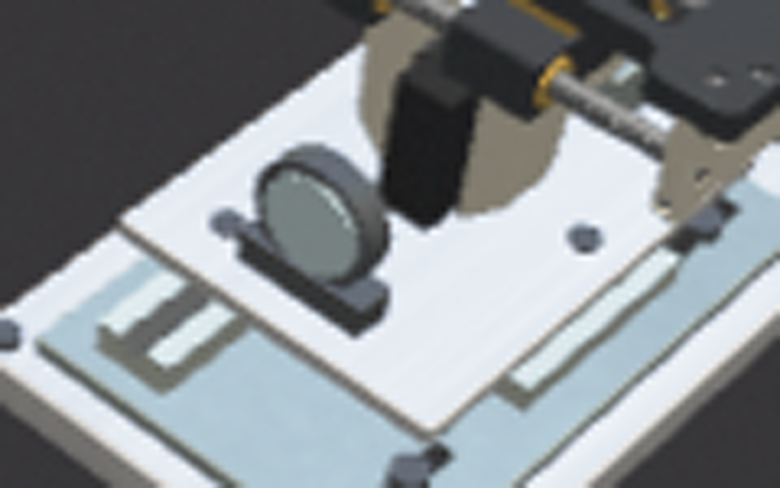

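Call:
{"fn": "apply_moves", "kwargs": {"increments": [{"grip": 0, "linear": [0, 0, 0], "turn": [0, 0, 0]}, {"grip": 0, "linear": [0, 0, 0], "turn": [0, 0, 0]}, {"grip": 0, "linear": [0, 0, 0], "turn": [0, 0, 0]}], "grip_force": 6}}

```text
time: 11.8
tool_pos: [0.5301, 0.1778, 0.0618]
tool_rot: [3.14, -0.001, 1.241]
contact_force: [0.7, 0.6, 5.9]
opening: 0.0203
```

Call:
{"fn": "apply_moves", "kwargs": {"increments": [{"grip": 0.25, "linear": [0, 0, 0], "turn": [0, 0, 0]}, {"grip": 0.3, "linear": [0, 0, 0], "turn": [0, 0, 0]}, {"grip": 0.4, "linear": [0, 0, 0], "turn": [0, 0, 0]}, {"grip": 0.6, "linear": [0, 0, 0], "turn": [0, 0, 0]}, {"grip": 0.7, "linear": [0, 0, 0], "turn": [0, 0, 0]}, {"grip": 0.7, "linear": [0, 0, 0], "turn": [0, 0, 0]}, {"grip": 0.7, "linear": [0, 0, 0], "turn": [0, 0, 0]}]}}

```text
time: 12.5
tool_pos: [0.5293, 0.1776, 0.0609]
tool_rot: [-3.142, -0.0, 1.241]
contact_force: [-0.6, -0.3, -0.5]
opening: 0.0621
```

```bash
python3 st.py
python3 - <<'E'
from h import *
i=read_camera("scene")[:,:,::-1];cv2.imwrite("pics/s7a.png",cv2.resize(i[205:310,340:490],None,fx=5,fy=5,interpolation=cv2.INTER_CUBIC))
i=read_camera("wrist")[:,:,::-1];cv2.imwrite("pics/w7.png",i)
E
```

```text
[529.3 177.6  60.9] [-180.    -0.    71.1] F [-0.6 -0.3 -0.5] T [0.01 0.04 0.03] 0.0621 12.5
```

View pics/s7a.png

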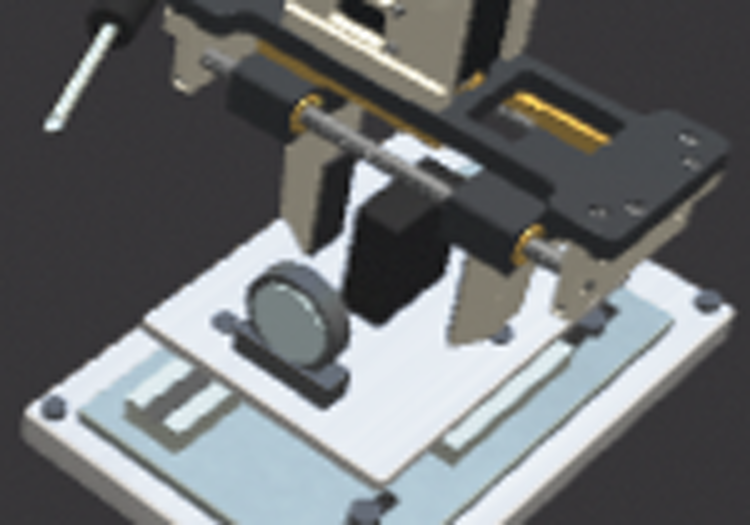

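View pics/w7.png

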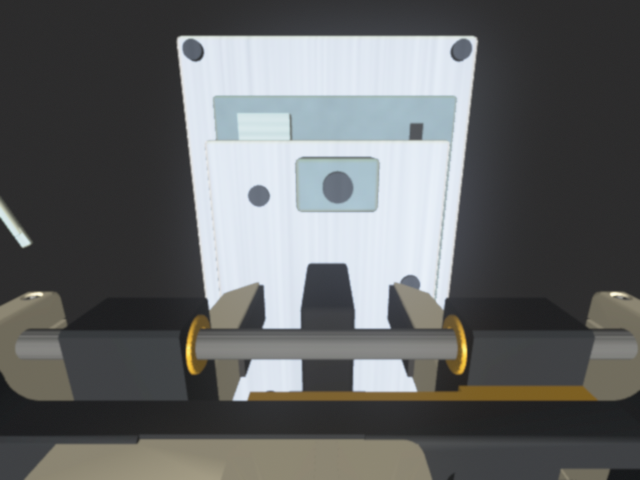

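Released. I'll lift straight up and then move clear so the overhead camera can check.

Call:
{"fn": "apply_moves", "kwargs": {"increments": [{"grip": 0.7, "linear": [0, 0, 5], "turn": [0, 0, 0]}, {"grip": 0.7, "linear": [0, 0, 20], "turn": [0, 0, 0]}, {"grip": 0.7, "linear": [0, 0, 50], "turn": [0, 0, 0]}, {"grip": 0.7, "linear": [0, 0, 95], "turn": [0, 0, 0]}, {"grip": 0.7, "linear": [0, 0, 140], "turn": [0, 0, 0]}, {"grip": 0.7, "linear": [0, 0, 160], "turn": [0, 0, 0]}, {"grip": 0.7, "linear": [-10, -45, 160], "turn": [0, 0, 0]}, {"grip": 0.7, "linear": [-20, -90, 160], "turn": [0, 0, 0]}, {"grip": 0.7, "linear": [-30, -135, 160], "turn": [0, 0, 0]}, {"grip": 0.7, "linear": [-40, -180, 160], "turn": [0, 0, 0]}]}}

```text
time: 13.6
tool_pos: [0.4886, -0.0038, 0.2215]
tool_rot: [3.141, -0.0, 1.242]
contact_force: [0.9, -1.2, 0.5]
opening: 0.0644
```

Call:
{"fn": "apply_moves", "kwargs": {"increments": [{"grip": 0.7, "linear": [-10, -45, 0], "turn": [0, 0, 0]}, {"grip": 0.7, "linear": [-20, -90, 0], "turn": [0, 0, 0]}, {"grip": 0.7, "linear": [-25, -135, 0], "turn": [0, 0, 0]}, {"grip": 0.7, "linear": [-30, -160, 0], "turn": [0, 0, 0]}, {"grip": 0.7, "linear": [-30, -160, 0], "turn": [0, 0, 0]}, {"grip": 0.7, "linear": [-30, -160, 0], "turn": [0, 0, 0]}]}}

```text
time: 14.2
tool_pos: [0.4591, -0.1624, 0.2211]
tool_rot: [-3.142, -0.001, 1.239]
contact_force: [0.9, 0.4, 0.5]
opening: 0.0644
```

```bash
python3 st.py
python3 - <<'E'
from h import *
for n in("top","scene"):
  cv2.imwrite(f"pics/{n}8.png",read_camera(n)[:,:,::-1])
t=cv2.imread("pics/top8.png");s=cv2.imread("pics/scene8.png")
cv2.imwrite("pics/t8z.png",cv2.resize(t[195:370,165:310],None,fx=3.4,fy=3.4,interpolation=cv2.INTER_CUBIC))
cv2.imwrite("pics/s8z.png",cv2.resize(s[215:340,340:490],None,fx=4.8,fy=4.8,interpolation=cv2.INTER_CUBIC))
E
```

```text
[ 459.1 -162.4  221.1] [-1.800e+02 -3.000e-02  7.101e+01] F [0.9 0.4 0.5] T [ 0.01 -0.    0.01] 0.0644 14.2
```

View pics/t8z.png

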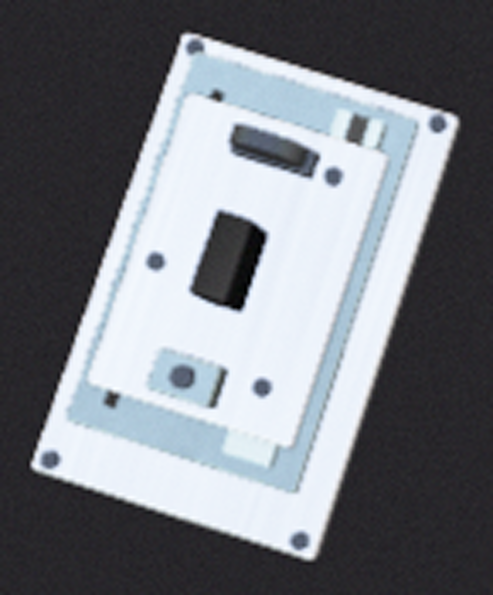

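View pics/s8z.png

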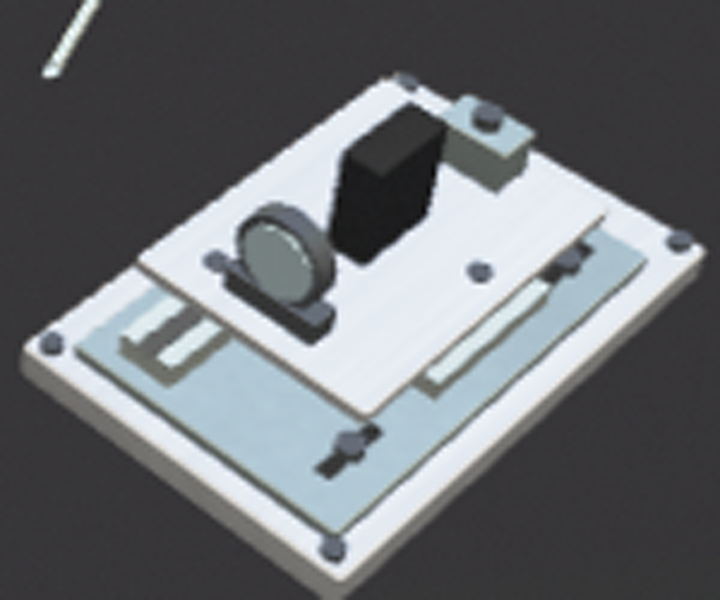

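View pics/scene8.png

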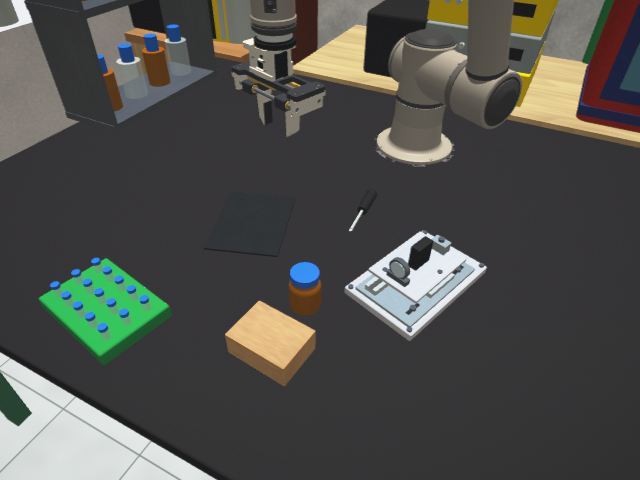

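Everything is in place visually: plate on the pedestal, mat empty, jar, box and screwdriver not visibly moved. Now a numerical check of seating and level.

Run:
```python
from h import *
yaw=np.radians(-18.93);R=np.array([[np.cos(yaw),-np.sin(yaw)],[np.sin(yaw),np.cos(yaw)]])
T=lambda p:((p[0]+.5)/3.4-.5+165,(p[1]+.5)/3.4-.5+195)
S=lambda p:((p[0]+.5)/4.8-.5+340,(p[1]+.5)/4.8-.5+215)
g=lambda n,uv,z:R.T@(plane(n,uv,z)[:2]*1e3)
ht=g("top",(243.61,309.29),.038)
for nm,p,l in(("cone",(262,387),(0,0)),("groove",(333,176),(115,0)),("flat",(155,261),(45,74))):
    print(nm,"screw head minus expected (z=.061)",(g("top",T(p),.061)-ht-l).round(1))
c=[(185,93),(387,155),(293,447),(90,383)]
X=np.array([g("top",T(p),.0595) for p in c]);print("top centre minus home",(X.mean(0)-ht-[55,32]).round(1),"yaw rel",np.degrees(np.arctan2(*(X[0]+X[1]-X[2]-X[3])[::-1])).round(2))
sc={0:(367,414),1:(138,259)}
for k in sc: print("corner z",(tri(T(c[k]),S(sc[k]))*1e3).round(1))
print("rear-left corner z",(tri(T(c[3]),S((606,214)))*1e3).round(1))
for nm,a,b in(("groove",(333,176),(217,260)),("flat",(155,261),(480,271))): print(nm,(tri(T(a),S(b))*1e3).round(1))
t0=cv2.imread("pics/top0.png").astype(int);t8=cv2.imread("pics/top8.png").astype(int);D=abs(t0-t8).max(2)
for nm,(x0,y0,x1,y1) in dict(jar=(305,165,350,220),box=(285,98,368,170),driver=(325,310,358,412)).items(): print(nm,(D[y0:y1,x0:x1]>40).sum())
```

```text
cone screw head minus expected (z=.061) [ 0.4 -0.2]
groove screw head minus expected (z=.061) [-0.  -0.1]
flat screw head minus expected (z=.061) [ 0.1 -0.2]
top centre minus home [-0.1 -0.6] yaw rel 0.91
corner z [622.3 203.4  57.2]
corner z [586.4  98.   56.4]
rear-left corner z [471.6 253.5  53. ]
groove [575.5 126.1  59.3]
flat [533.5 218.7  59.1]
jar 0
box 0
driver 0
```

```bash
python3 -c "
from cell import *
print(hand_in())"
```

```text
the job is handed in; nothing more can be done
None
```

I lifted the mirror plate off the mat by its black bar and set it on the pedestal. I found the cone by camera (d about 7–8 mm) and lowered in 0.5 mm steps until contact. Then I released the plate and moved the arm clear. The job was handed in at about 14 s.

**Capture:** the flat foot touched first, with no earlier contact from a cone foot riding on its land. A 2.8 mm commanded sweep along the pedestal's x moved the tool only about 0.4 mm, with about 4 N of sideways reaction each way. That means the cone foot is held in the cone. Contact forces stayed near 15 N.

**Final position:** in the overhead view, the screw heads above all three feet lie within 0.4 mm of where they should be when home. Pixel comparison shows the jar, tissue box and screwdriver unmoved, and the gripper is clear of everything.

**Checks that were weak or disagreed:**
- **Heights:** the two-camera heights are too coarse to prove level. The two screw heads I could measure came out equal (59.3 and 59.1 mm), but three hand-picked plate corners gave 53–57 mm against an expected 59.5 mm.
- **Plate angle:** the hand-picked corners also suggested a 0.9° turn, which the screw heads do not show (about 0.05°).
- **Camera offset:** the scene camera disagreed with the overhead camera by 2–4 mm before contact.

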